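Load the eluent tray for the next run

TASK

Load the eluent tray for the next run: take the four screw-capped bottles standing on the front half of the bench (not the spares at the back) and set each one down in the tray's bottle seat of the same colour as its cap (blue, black, red, white), upright and fully home on the seat's floor. They are glass, so lower them in rather than dropping them, and leave the beaker and the wash bottle standing where they are.

Things in the scene. Friction and masses are not known exactly. Their poses are not given: they have to be found in the camera images.
- bottle_blue: Clear bottle, blue screw cap, white label, 68 mm diameter, 135 mm tall, 0.3 kg; for the blue seat. Cap 40 mm diameter, 116 to 135 mm above the origin, shoulder sloping out below. Loose, upright; origin at the centre of its underside, z up its axis. Glass: set it down, do not drop it. (Similar spare bottles at the back, beyond x = 0.8 m, do not count.)
- bottle_amber: Brown (amber) bottle, black screw cap, white label, 62 mm diameter, 120 mm tall, 0.28 kg; for the black seat. Cap 38 mm diameter, 103 to 120 mm above the origin, shoulder sloping out below. Loose, upright; origin at the centre of its underside, z up its axis. Glass: set it down, do not drop it.
- bottle_white: Opaque white bottle, red screw cap, 60 mm diameter, 100 mm tall, 0.22 kg; for the red seat. Cap 36 mm diameter, 86 to 100 mm above the origin, shoulder sloping out below. Loose, upright; origin at the centre of its underside, z up its axis. Glass: set it down, do not drop it.
- bottle_small: Small brown bottle, white screw cap, 38 mm diameter, 62 mm tall, 0.1 kg; for the white seat. Straight sides up to about 40 mm, then a sloping shoulder; cap 24 mm diameter, 53 to 62 mm above the origin. Loose, upright; origin at the centre of its underside, z up its axis. Glass: set it down, do not drop it.
- seat_black: Black bottle seat, for the brown bottle with the black cap. Fixed. Grey flange 104 x 104 x 4 mm with a round open coloured pocket; origin at the centre of its underside, z up. Pocket floor 5 mm and rim 28 mm above the origin; bore 72 mm, widening to 84 mm over the top 10 mm; rim 90 mm outside. Seats stand 2 x 2, 113 mm apart, in a grey tray (232 mm square, 24 mm high, left of the bottles).
- seat_blue: Blue bottle seat, for the bottle with the blue cap. Fixed. Grey flange 104 x 104 x 4 mm with a round open coloured pocket; origin at the centre of its underside, z up. Pocket floor 5 mm and rim 28 mm above the origin; bore 78 mm, widening to 90 mm over the top 10 mm; rim 96 mm outside. Its origin is 5 mm above the bench, in the grey tray.
- seat_red: Red bottle seat, for the white bottle with the red cap. Fixed. Grey flange 104 x 104 x 4 mm with a round open coloured pocket; origin at the centre of its underside, z up. Pocket floor 5 mm and rim 28 mm above the origin; bore 70 mm, widening to 82 mm over the top 10 mm; rim 88 mm outside.
- seat_white: White bottle seat, for the small brown bottle with the white cap. Fixed. Grey flange 104 x 104 x 4 mm with a round open coloured pocket; origin at the centre of its underside, z up. Pocket floor 5 mm and rim 28 mm above the origin; bore 48 mm, widening to 60 mm over the top 10 mm; rim 66 mm outside.
- beaker: Clear open glass beaker without cap, 53 mm diameter, 66 mm tall, standing among the bottles; stays where it is. Loose; origin at the centre of its underside.
- wash_bottle: Squeeze wash bottle with a red cap and bent red spout, body 62 mm diameter, 186 mm tall with the spout, behind the other bottles; stays where it is. Loose; origin on its underside, 13 mm from the body's axis, which lies on the +x side.

How it is judged (in metres and radians):
At the end, for the whole second after the job is handed in: All four bottles stand in the seat of their cap's colour: axis within 10 mm of the seat's centre, underside within 3 mm of the seat's floor, tilted less than 0.08 rad, let go and at rest (below 0.02 m/s) (horizontal distance between bottle_blue and seat_blue below 0.01 m and z of bottle_blue in the frame of seat_blue between 0.002 and 0.008 m and angle between each of bottle_blue, bottle_amber, bottle_white, bottle_small's own z axis and vertical below 0.08 rad and linear speed of each of bottle_blue, bottle_amber, bottle_white, bottle_small below 0.02 m/s and horizontal distance between bottle_amber and seat_black below 0.01 m and z of bottle_amber in the frame of seat_black between 0.002 and 0.008 m and horizontal distance between bottle_white and seat_red below 0.01 m and z of bottle_white in the frame of seat_red between 0.002 and 0.008 m and horizontal distance between bottle_small and seat_white below 0.01 m and z of bottle_small in the frame of seat_white between 0.002 and 0.008 m); the robot touches nothing.
It fails at once if a bottle is dropped: it moves faster than 0.6 m/s with the fingers off it ((linear speed of bottle_blue above 0.6 m/s and contact force between the fingers and bottle_blue below 0.05 N) or (linear speed of bottle_amber above 0.6 m/s and contact force between the fingers and bottle_amber below 0.05 N) or (linear speed of bottle_white above 0.6 m/s and contact force between the fingers and bottle_white below 0.05 N) or (linear speed of bottle_small above 0.6 m/s and contact force between the fingers and bottle_small below 0.05 N)).
It fails at once if a bottle or the beaker is tipped over (more than 0.6 rad) (angle between any of bottle_blue, bottle_amber, bottle_white, bottle_small, beaker, wash_bottle's own z axis and vertical above 0.6 rad).
It fails at once if the beaker or the wash bottle is shifted by more than 20 mm (distance of any of beaker, wash_bottle from where it was at the start of the episode above 0.02 m).
It also fails if it takes over 128 s, if anything falls off the work surface, if the arm or the gripper's body presses on something with over 40 N, if the wrist force passes 120 N, or if a joint passes its speed limit or range.

ROBOT

A 7-joint arm with a two-finger parallel gripper is mounted at the origin on a cart in front of the work surface, level with it; the furniture and walls round the work are solid. World frame = base frame: x ahead of the robot, y to its left, z up, the work surface at z = 0. Lengths are in mm, angles in rad, forces in N, time in s.
With the tool pointing down it reaches from about 425 to 875 mm from the base axis. Payload 9.9 kg.
Tool frame: the origin (TCP) lies at the very end of the fingers, on their centre line; the grasp point (between the pads) lies 19 mm behind it; z points along the fingers, y is the line along which they close (so a half turn about z gives the same grasp; the last joint's range is limited). The gripper opens to 85 mm and grips with 20 to 120 N. Pads are 22 mm wide; open, the fingers measure 114 mm over their backs; the gripper's body (76 mm by 85 mm) begins 54 mm behind the grasp point. The pads swing forward as they close: fully open they stand 13 mm farther back than shut.
Start: joints at [-1.27, 0.576, 0.025, 1.437, -0.015, 1.129, -0.057], TCP at [253.37, 625.646, 231.289] pointing down, gripper open.
Joint ranges: [-2.76, 2.76], [-0.34, 2.15], [-1.52, 1.57], [0.19, 2.46], [-1.09, 4.23], [0.17, 1.99], [-2.82, 2.82]. Speed limits (rad/s): [2.22, 2.22, 3.01, 3.01, 3.14, 3.14, 3.14].

INTERFACE

Orientations are given as a rotation vector (axis times angle).
In Python, from station import env gives the robot as it stands.
- The arm moves only by the tool drive_tool, never from a script. Its argument "series" is a list of rows, each an object of numbers: "tx", "ty", "tz": the shift along the tool's x, y, z each as a share of 0.025 m, from -1 to 1; "yaw": the turn about the tool's z as a share of 0.15 rad, from -1 to 1. In form: [{"tx": .., "ty": .., "tz": .., "yaw": ..}, ...]. A call has exactly 10 rows; each row shifts and turns the commanded pose from where the row before left it, along the tool's axes as they then stand; what a row does not reach is not made up. A row lasts 1/8 s, in which the tool goes at most 62.5 mm and 10.7 degrees, less where a joint would pass 70% of its speed; a pose out of reach is approached as far as the arm can. A call with a number of a shift or a turn outside -1 to 1 is refused whole. A call with a gripper value outside its range is refused whole. "gripper" is the closure, from 0 (fully open) to 1 (shut), set as the call begins (left out, the last holds). The fingers move at their own pace and stop on an object; "squeeze" is the grip in N (left out, the last holds). Time passes only in rows, so rows that do not move let the fingers close, or fill a call up. It gives the time, the measured TCP pose, the force, the opening and the grip force at its end, in the units of the state.
- env.state(): the state, without advancing time (a new reading comes with each control period).
- env.snapshot(name): name is "scene" or "side" or "wrist"; returns a dict with "img" (420x560x3 uint8, red, green, blue), "camera_matrix" (3x3 intrinsics, pixels), "R" (3x3) and "t" (3): a world point X has camera coordinates R X + t. Camera axes: x right, y down, z forward; pixel columns grow to the right and rows downward; lengths in mm; the calibration is good to about 2 mm. A picture is of the moment at which its call begins. There is no depth.
- env.finish_job(): hands the job in; it is judged then, once.
Trained networks look in the newest picture that a camera, given by its name, has taken for a name from the list of things; names that differ only in an ending like _2 or _b are one class to them, and where a whole thing is asked for, a point or a joint stands for the part that bears it (a point fixed in the world has none). Each returns a list of dicts, best first, with "conf" (0 to 1); they miss things now and then, are a little off and sometimes report something else, mostly with a low value. They report only what shows in the picture. A call takes as long as a camera call.
- env.find_in(camera, query): "point" ([column, row] in pixels, amid what is visible of it).
The state is a dict: "clock": time; "qpos": joint angles; "qvel": joint speeds; "tau": joint torques, N m; "position": TCP position; "tcp_rot": TCP orientation; "contact_force": force on the tool from outside, world axes, zero at the start; "moment": the same for the moment, N m; "grip_width": finger opening in mm; "finger_force": force on a finger pad.
Only numpy, scipy, OpenCV 4.12 (cv2) and the standard library are available. Lean on these libraries where they do the work, as an engineer would, in place of code of your own. Each camera call takes 0.05 s, during which the arm holds its last target. There are 200 camera calls.

## Working session

There is one attempt and no reset: what is moved stays moved. The work goes in short steps, Python scripts to look and compute and a tool call to move; the robot and the scene stay as the last step left them, time stands still between calls to the robot, and variables do not carry over. Pictures are saved under pics/ and viewed, at most 14 in all, crops included, and the job is handed in when it is done.

Besides the shell and the picture viewer there is one more tool, called after "Call:" as name(argument=value, ...), one argument or row to a line, values as JSON. drive_tool: Moves the arm, as the interface text tells. Its arguments: {"type":"object","properties":{"series":{"type":"array"},"gripper":{"type":"number"},"squeeze":{"type":"number"}},"required":["series"]}

```bash
mkdir -p pics; cat > h.py <<'E'
import numpy as np, cv2
from station import env
def px2w(s,p,z):
    K,R,t=s["camera_matrix"],np.array(s["R"]),np.array(s["t"])
    d=R.T@np.linalg.inv(K)@np.array([p[0],p[1],1.]); c=-R.T@t
    return (c+d*(z-c[2])/d[2])
def w2px(s,X):
    q=np.array(s["camera_matrix"])@(np.array(s["R"])@np.array(X,float)+np.array(s["t"])); return q[:2]/q[2]
E
python3 - <<'E'
from h import *
print(env.state())
H=dict(bottle_blue=70,bottle_amber=60,bottle_white=50,bottle_small=31,seat_black=25,seat_blue=25,seat_red=25,seat_white=25,beaker=33,wash_bottle=80)
for c in ["scene","side","wrist"]:
    s=env.snapshot(c); cv2.imwrite(f"pics/{c}0.png",s["img"][...,::-1])
    np.savez(f"{c}0.npz",**s)
    print(c,(-np.array(s["R"]).T@s["t"]).round())
    for n in H:
        try:
            for r in env.find_in(c,n)[:3]: print(n,np.round(r["point"]),round(r["conf"],2),px2w(s,r["point"],H[n]).round())
        except Exception as e: print(n,e)
E
```

```text
{'clock': 0.0, 'qpos': array([-1.26979142,  0.57650854,  0.02484498,  1.43790557, -0.01499487,
        1.12899817, -0.05653177]), 'qvel': array([-1.38020196e-05, -3.41273724e-04, -1.94873138e-03,  1.24948521e-03,
       -2.96514309e-04, -9.22559172e-04, -9.41327508e-04]), 'tau': array([ 6.33486616e-04, -7.65735054e+01,  2.25131169e+00, -2.85983652e+01,
        1.54728256e-02,  1.26200283e-02,  3.26930308e-05]), 'position': array([253.20778131, 625.22192563, 230.4593842 ]), 'tcp_rot': array([-6.00678806e-01, -3.08340329e+00,  2.54389112e-03]), 'contact_force': array([-0.0136988 , -0.30169412, -0.08894012]), 'moment': array([ 0.01680371,  0.0155157 , -0.02285332]), 'finger_force': 0.0, 'grip_width': 85.3667050919533}
scene [ -58. -381.  586.]
bottle_blue [284. 258.] 0.75 [ 402. -130.   70.]
bottle_blue [346. 265.] 0.66 [ 438. -237.   70.]
bottle_amber [362. 222.] 0.61 [ 579. -221.   60.]
bottle_white [306. 213.] 0.6 [565. -98.  50.]
bottle_small [284. 259.] 0.91 [ 435. -112.   31.]
seat_black [161. 198.] 0.79 [491. 260.  25.]
seat_blue [198. 214.] 0.66 [478. 138.  25.]
seat_red [197. 179.] 0.92 [598. 233.  25.]
seat_white [226. 191.] 0.81 [586. 132.  25.]
seat_white [306. 213.] 0.4 [594. -84.  25.]
beaker [403. 313.] 0.56 [ 409. -355.   33.]
wash_bottle [362. 177.] 0.84 [ 714. -172.   80.]
side [ -55. 1037.  644.]
bottle_amber [314. 191.] 0.57 [ 559. -203.   60.]
bottle_white [291. 208.] 0.64 [571. -82.  50.]
bottle_small [340. 220.] 0.75 [ 433. -108.   31.]
seat_black [254. 291.] 0.83 [462. 287.  25.]
seat_black [351. 193.] 0.51 [ 482. -313.   25.]
seat_blue [288. 262.] 0.72 [455. 145.  25.]
seat_red [349. 191.] 0.46 [ 495. -326.   25.]
beaker [381. 188.] 0.84 [ 408. -379.   33.]
wash_bottle [290. 208.] 0.43 [544. -22.  80.]
wrist [176. 657. 373.]
```

```bash
python3 - <<'E'
import cv2
a=cv2.imread('pics/scene0.png');b=cv2.imread('pics/side0.png')
cv2.imwrite('pics/s1.png',cv2.resize(a[130:350,120:440],(800,550),interpolation=cv2.INTER_CUBIC))
cv2.imwrite('pics/s2.png',cv2.resize(b[130:350,180:500],(800,550),interpolation=cv2.INTER_CUBIC))
E
```

```text
(no output)
```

View pics/s1.png

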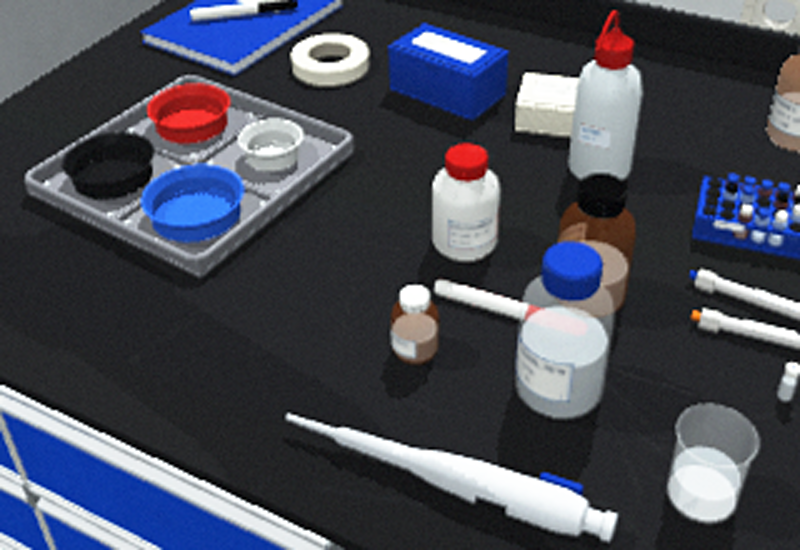

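View pics/s2.png

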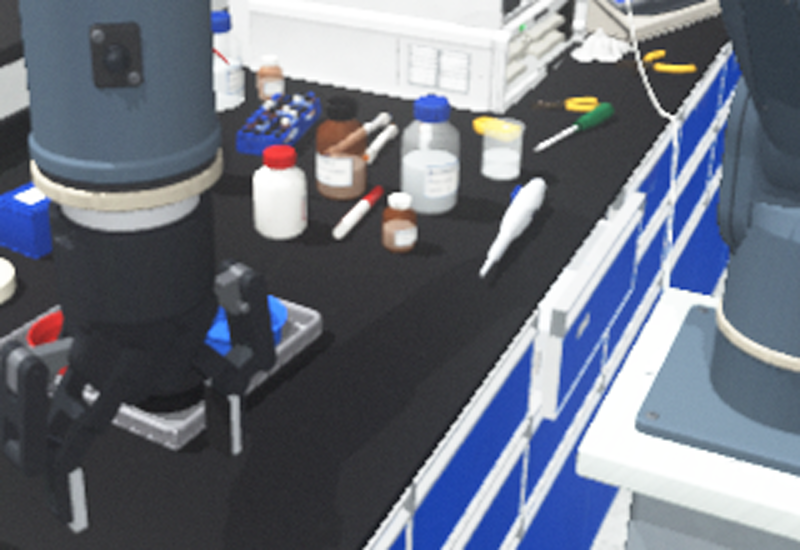

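The scene view shows the four bottles at crop px blue (573,255), amber (603,187), red-cap white (466,155) and small (415,293), measured at the cap tops. The tray is at left. The side view agrees, with the gripper hiding part of the tray.

```bash
cat >> h.py <<'E'
from scipy.spatial.transform import Rotation as Ro
def go(x,y,z,ang=np.pi/2):
    """shift in tool axes / yaw to bring TCP to xyz with tool y at world angle ang"""
    st=env.state(); R=Ro.from_rotvec(st["tcp_rot"]).as_matrix()
    d=R.T@(np.array([x,y,z])-st["position"])
    a=np.arctan2(R[1,1],R[0,1]); print("pos",st["position"].round(1),"tool d/25:",(d/25).round(2),"yaw/.15:",round((a-ang)/.15,2),"z axis",R[:,2].round(3),"q",st["qpos"].round(2),"t",round(float(st["clock"]),2))
E
python3 - <<'E'
from h import *
S=dict(np.load('scene0.npz'));D=dict(np.load('side0.npz'))
A={'blue':(349.2,232,135),'amber':(361.2,204.8,120),'white':(306.4,192,100),'small':(286,247.2,62),'s_black':(163.6,195.2,33),'s_blue':(197.2,210,33),'s_red':(195.6,174.4,33),'s_white':(228.4,187.2,33),'beaker':(406.8,302,66),'pipette':(330,322,15)}
B={'blue':(352.8,170.4,135),'amber':(316.8,170.8,120),'white':(291.6,190.8,100),'small':(340,209.6,62)}
for k,v in A.items(): print(k,px2w(S,v[:2],v[2]).round(1),px2w(D,B[k][:2],B[k][2]).round(1) if k in B else '')
go(438,-235,300)
E
```

```text
blue [ 452.6 -232.5  135. ] [ 446.9 -229.6  135. ]
amber [ 557.3 -220.   120. ] [ 556.8 -216.6  120. ]
white [574.9 -93.  100. ] [573.3 -88.8 100. ]
small [ 437.3 -114.8   62. ] [ 432.7 -110.    62. ]
s_black [493.8 252.8  33. ] 
s_blue [483.2 142.   33. ] 
s_red [604.8 241.6  33. ] 
s_white [593.7 130.2  33. ] 
beaker [ 406.7 -356.2   66. ] 
pipette [ 348.6 -246.6   15. ] 
pos [253.3 625.6 231.3] tool d/25: [-19.77 -29.14  -2.75] yaw/.15: -2.56 z axis [-0. -0. -1.] q [-1.27  0.58  0.02  1.44 -0.02  1.13 -0.06] t 1.65
```

Call:
drive_tool(
  series=[
    {"yaw": -0.85,"tz": -1},
    {"yaw": -0.85,"tz": -1},
    {"yaw": -0.86,"tz": -1},
    {"tx": -1,"ty": -1,"tz": -0.4},
    {"tx": -1,"ty": -1,"tz": -0.4},
    {"tx": -1,"ty": -1},
    {"tx": -1,"ty": -1},
    {"tx": -1,"ty": -1},
    {"tx": -1,"ty": -1},
    {"tx": -1,"ty": -1},
  ],
  gripper=0,
  squeeze=60,
)

```text
invalid input at $.series[0]: expected keys tx, ty, tz, yaw
```

Call:
drive_tool(
  series=[
    {"tx": -1,"ty": -1},
    {"tx": -1,"ty": -1},
    {"tx": -1,"ty": -1},
    {"ty": -1},
    {"ty": -1},
    {"ty": -1},
    {"ty": -1},
    {"ty": -1},
    {"ty": -1},
    {"ty": -0.5},
  ],
)

```text
invalid input at $.series[0]: expected keys tx, ty, tz, yaw
```

```bash
python3 - <<'E'
from h import *
s=env.snapshot("wrist");np.savez('w1.npz',**s);cv2.imwrite('pics/w1.png',s["img"][...,::-1])
print((-np.array(s["R"]).T@s["t"]).round())
for n in ["black","blue","red","white"]:
    for r in env.find_in("wrist","seat_"+n)[:2]: print(n,np.round(r["point"]),round(r["conf"],2),px2w(s,r["point"],28).round(1))
go(437,-235,300)
E
```

```text
[176. 657. 373.]
pos [253.4 625.7 231.3] tool d/25: [-19.73 -29.15  -2.75] yaw/.15: -2.57 z axis [ 0.  0. -1.] q [-1.27  0.58  0.02  1.44 -0.02  1.13 -0.06] t 1.9
```

View pics/w1.png

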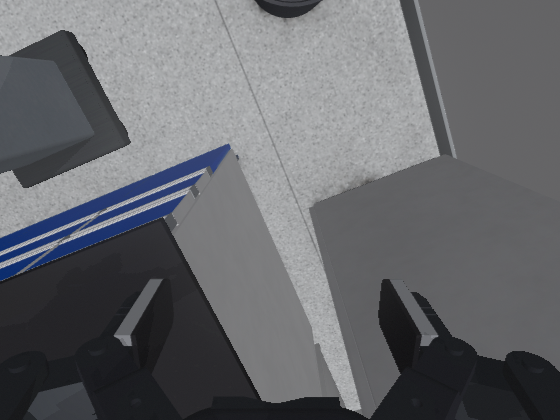

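All four keys are required in each row, so both calls were refused and the arm didn't move. That wrist picture shows only the bench edge and the floor.

Call:
drive_tool(
  series=[
    {"tx": 0,"ty": 0,"tz": -1,"yaw": -0.85},
    {"tx": 0,"ty": 0,"tz": -1,"yaw": -0.85},
    {"tx": 0,"ty": 0,"tz": -1,"yaw": -0.86},
    {"tx": -1,"ty": -1,"tz": -0.4,"yaw": 0},
    {"tx": -1,"ty": -1,"tz": -0.4,"yaw": 0},
    {"tx": -1,"ty": -1,"tz": 0,"yaw": 0},
    {"tx": -1,"ty": -1,"tz": 0,"yaw": 0},
    {"tx": -1,"ty": -1,"tz": 0,"yaw": 0},
    {"tx": -1,"ty": -1,"tz": 0,"yaw": 0},
    {"tx": -1,"ty": -1,"tz": 0,"yaw": 0},
  ],
  gripper=0,
  squeeze=60,
)

```text
clock: 3.15
position: [429.0, 449.6, 326.4]
tcp_rot: [0.001, 3.141, 0.0]
contact_force: [1.2, 0.6, -0.1]
grip_width: 85.3
finger_force: 0.0
```

Call:
drive_tool(
  series=[
    {"tx": -1,"ty": -1,"tz": 0,"yaw": 0},
    {"tx": -1,"ty": -1,"tz": 0,"yaw": 0},
    {"tx": -1,"ty": -1,"tz": 0,"yaw": 0},
    {"tx": 0,"ty": -1,"tz": 0,"yaw": 0},
    {"tx": 0,"ty": -1,"tz": 0,"yaw": 0},
    {"tx": 0,"ty": -1,"tz": 0,"yaw": 0},
    {"tx": 0,"ty": -1,"tz": 0,"yaw": 0},
    {"tx": 0,"ty": -1,"tz": 0,"yaw": 0},
    {"tx": 0,"ty": -1,"tz": 0,"yaw": 0},
    {"tx": 0,"ty": -0.5,"tz": 0,"yaw": 0},
  ],
)

```text
clock: 4.4
position: [502.9, 211.2, 326.7]
tcp_rot: [0.003, 3.141, -0.0]
contact_force: [-0.5, -0.0, -0.2]
grip_width: 85.2
finger_force: 0.0
```

```bash
python3 - <<'E'
from h import *
s=env.snapshot("wrist");np.savez('w1.npz',**s);cv2.imwrite('pics/w2.png',s["img"][...,::-1])
print((-np.array(s["R"]).T@s["t"]).round())
for n in ["black","blue","red","white"]:
    for r in env.find_in("wrist","seat_"+n)[:2]: print(n,np.round(r["point"]),round(r["conf"],2),px2w(s,r["point"],28).round(1))
go(437,-235,300)
E
```

```text
[420. 212. 469.]
black [314. 149.] 0.68 [495.7 258.6  28. ]
blue [226. 142.] 0.57 [487.  152.3  28. ]
red [306. 229.] 0.62 [600.9 251.   28. ]
white [221. 225.] 0.57 [594.8 140.   28. ]
white [ 11. 101.] 0.55 [439.  -95.9  28. ]
pos [502.8 214.1 326.3] tool d/25: [  2.64 -17.96   1.04] yaw/.15: 0.0 z axis [-0.     0.001 -1.   ] q [-0.5   0.31  0.02  1.62 -0.01  1.21  1.09] t 4.65
```

View pics/w2.png

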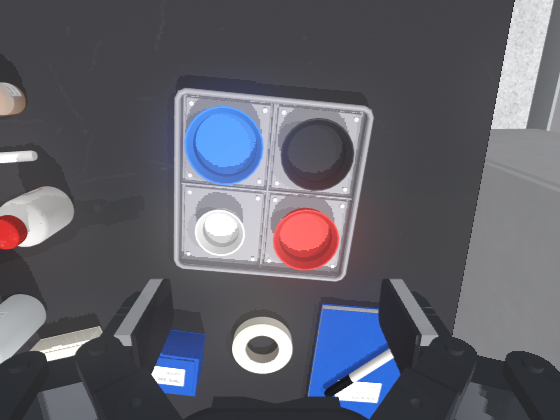

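Wrist view: the tray is seen from above, with rims centred near blue (224,145), black (317,154), red (306,239) and white (220,232). I'll fit the 113 mm grid to these.

```bash
python3 - <<'E'
from h import *
s=dict(np.load('w1.npz'))
hsv=cv2.cvtColor(s["img"],cv2.COLOR_RGB2HSV)
def seg(m,box):
    x0,y0,x1,y1=box; k=np.zeros(m.shape,np.uint8);k[y0:y1,x0:x1]=m[y0:y1,x0:x1]
    c=max(cv2.findContours(k,0,1)[0],key=cv2.contourArea); return cv2.fitEllipse(cv2.convexHull(c))
M={'blue':((hsv[...,0]>100)&(hsv[...,0]<125)&(hsv[...,1]>120),(180,95,270,190)),
'black':(hsv[...,2]<75,(276,110,358,195)),
'red':(((hsv[...,0]<8)|(hsv[...,0]>172))&(hsv[...,1]>120),(265,195,350,280)),
'white':(hsv[...,2]>165,(185,200,255,262))}
P={}
for k,(m,b) in M.items():
    e=seg(m.astype(np.uint8),b);P[k]=px2w(s,e[0],33)[:2];print(k,np.round(e[0],1),np.round(e[1],1),P[k].round(1),px2w(s,e[0],25).round(1)[:2])
man={'blue':(224.5,145),'black':(317,154),'red':(306,239),'white':(219.5,232)}
for k,v in man.items(): print(k,px2w(s,v,33)[:2].round(1))
# rigid fit of the grid
G=np.array([[0,0],[0,1],[1,1],[1,0.]])*113-56.5
for src in (P,{k:px2w(s,v,33)[:2] for k,v in man.items()},dict(blue=(483.2,142),black=(493.8,252.8),red=(604.8,241.6),white=(593.7,130.2))):
    Q=np.array([src[k] for k in ('blue','black','red','white')]);c=Q.mean(0)
    U,_,V=np.linalg.svd(G.T@(Q-c));R=(U@V).T;print(c.round(1),(G@R.T+c).round(1).tolist(),(Q-G@R.T-c).round(1).tolist())
go(448,-231,300)
E
```

```text
blue [223.4 144.9] [76.8 80.3] [489.5 149.6] [490.7 148.4]
black [325.1 151.1] [52.4 65.2] [497.2 271.6] [498.6 272.7]
red [305.5 239.1] [61.9 65.3] [612.6 250.9] [616.2 251.6]
white [227.2 228.9] [ 64.8 149.3] [598.  149.1] [601.3 148. ]
blue [489.6 150.8]
black [500.7 262. ]
red [612.5 251.5]
white [602.3 139. ]
[549.3 205.3] [[487.6, 154.5], [498.5, 267.0], [611.0, 256.1], [600.1, 143.6]] [[1.8, -5.0], [-1.4, 4.6], [1.6, -5.2], [-2.1, 5.5]]
[551.3 200.8] [[489.6, 150.1], [500.5, 262.5], [613.0, 251.6], [602.0, 139.1]] [[0.0, 0.8], [0.2, -0.5], [-0.5, -0.1], [0.3, -0.2]]
[543.9 191.6] [[482.0, 141.1], [493.3, 253.5], [605.8, 242.2], [594.4, 129.8]] [[1.2, 0.9], [0.5, -0.7], [-1.0, -0.6], [-0.7, 0.4]]
pos [502.8 214.1 326.3] tool d/25: [  2.2  -17.8    1.04] yaw/.15: 0.0 z axis [-0.     0.001 -1.   ] q [-0.5   0.31  0.02  1.62 -0.01  1.21  1.09] t 4.65
```

Call:
drive_tool(
  series=[
    {"tx": 0,"ty": -1,"tz": 0,"yaw": 0},
    {"tx": 0,"ty": -1,"tz": 0,"yaw": 0},
    {"tx": 0,"ty": -1,"tz": 0,"yaw": 0},
    {"tx": 0,"ty": -1,"tz": 0,"yaw": 0},
    {"tx": 0,"ty": -1,"tz": 0,"yaw": 0},
    {"tx": 0,"ty": -1,"tz": 0,"yaw": 0},
    {"tx": 0,"ty": -1,"tz": 0,"yaw": 0},
    {"tx": 0,"ty": -1,"tz": 0,"yaw": 0},
    {"tx": 0,"ty": -1,"tz": 0,"yaw": 0},
    {"tx": 0,"ty": -1,"tz": 0,"yaw": 0},
  ],
)

```text
clock: 5.9
position: [503.2, -36.7, 326.2]
tcp_rot: [0.002, -3.142, -0.001]
contact_force: [-0.3, -0.2, 0.7]
grip_width: 85.5
finger_force: 0.0
```

Call:
drive_tool(
  series=[
    {"tx": 0,"ty": -1,"tz": 0,"yaw": 0},
    {"tx": 0,"ty": -1,"tz": 0,"yaw": 0},
    {"tx": 0,"ty": -1,"tz": 0,"yaw": 0},
    {"tx": 0,"ty": -1,"tz": 0,"yaw": 0},
    {"tx": 0,"ty": -0.5,"tz": 0,"yaw": 0},
    {"tx": 0,"ty": 0,"tz": 0,"yaw": 0},
    {"tx": 0,"ty": 0,"tz": 0,"yaw": 0},
    {"tx": 0,"ty": 0,"tz": 0,"yaw": 0},
    {"tx": 0,"ty": 0,"tz": 0,"yaw": 0},
    {"tx": 0,"ty": 0,"tz": 0,"yaw": 0},
  ],
)

```text
clock: 7.15
position: [502.8, -149.3, 326.3]
tcp_rot: [0.001, 3.142, 0.0]
contact_force: [-0.8, 0.3, -0.8]
grip_width: 85.6
finger_force: 0.0
```

```bash
python3 - <<'E'
from h import *
s=env.snapshot("wrist");np.savez('w3.npz',**s);cv2.imwrite('pics/w3.png',s["img"][...,::-1])
go(448,-231,300)
E
```

```text
pos [ 502.8 -149.4  326.3] tool d/25: [ 2.19 -3.27  1.05] yaw/.15: -0.0 z axis [ 0. -0. -1.] q [ 0.06  0.28  0.19  1.68 -0.06  1.19  1.83] t 7.2
```

View pics/w3.png

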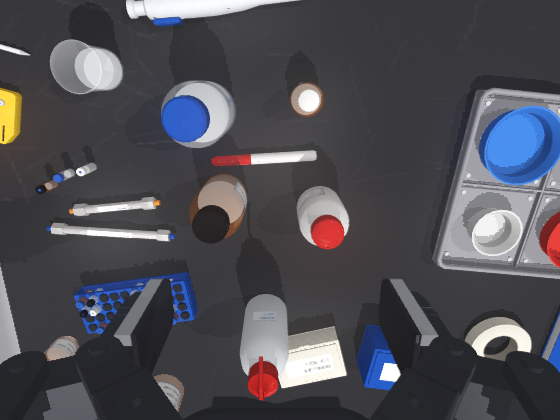

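Wrist view, arm at rest: cap tops are blue (185,118), amber (211,223), red (327,232) and small (309,100). The blue and white seat rims are near (520,144) and (496,231).

```bash
python3 - <<'E'
from h import *
s=dict(np.load('w3.npz'))
for k,p,z in [('blue',(185,118),135),('amber',(211,223.5),120),('white',(327,232),100),('small',(309,100.5),62),('s_blue',(520,144),33),('s_white',(496.5,231),33)]: print(k,px2w(s,p,z)[:2].round(1))
K=s["camera_matrix"];print(K, s["R"])
# seat rim predicted circles, both hypotheses, in w3 and scene/w1 overlay
for f,o in (('w3',4),('scene0',5),('w1',6)):
    s=dict(np.load(f+'.npz')); im=s["img"][...,::-1].copy(); im=cv2.resize(im,None,fx=3,fy=3,interpolation=cv2.INTER_CUBIC)
    for col,C in (((0,255,0),dict(b=(482,141.1,48),w=(594.4,129.8,33))),((0,255,255),dict(b=(489.6,150.1,48),w=(602,139.1,33)))):
        for x,y,r in C.values():
            pts=np.array([w2px(s,(x+r*np.cos(a),y+r*np.sin(a),33))*3+1 for a in np.linspace(0,6.3,60)]).round().astype(np.int32)
            cv2.polylines(im,[pts],True,col,1)
    x0,y0={'w3':(440,90),'scene0':(170,160),'w1':(170,95)}[f]
    im=im[y0*3:y0*3+400,x0*3:x0*3+400][:, :400] if f!='w3' else im[y0*3:y0*3+500,x0*3:x0*3+360]
    np.save(f'{f}_o.npy',cv2.resize(im,(260,400 if f=='w3' else 260)) if 0 else im)
a=[np.load(f'{f}_o.npy') for f in ('w3','scene0','w1')]
h=max(i.shape[0] for i in a);c=np.hstack([cv2.copyMakeBorder(i,0,h-i.shape[0],0,0,0) for i in a]);print(c.shape)
cv2.imwrite('pics/cmp.png',cv2.resize(c,(800,int(h*800/c.shape[1]))))
E
```

```text
blue [ 448.9 -229.6]
amber [ 556.1 -215.1]
white [574.  -92.1]
small [ 437.  -112.6]
s_blue [488.3 144. ]
s_white [600.9 138. ]
[[363.04381627   0.         275.5980236 ]
 [  0.         363.04381627 207.5227568 ]
 [  0.           0.           1.        ]] [[ 3.37913289e-04  9.99999613e-01  8.11883480e-04]
 [ 9.46143322e-01 -5.82559913e-04  3.23747548e-01]
 [ 3.23747896e-01  6.58759534e-04 -9.46143153e-01]]
(500, 1160, 3)
```

View pics/cmp.png

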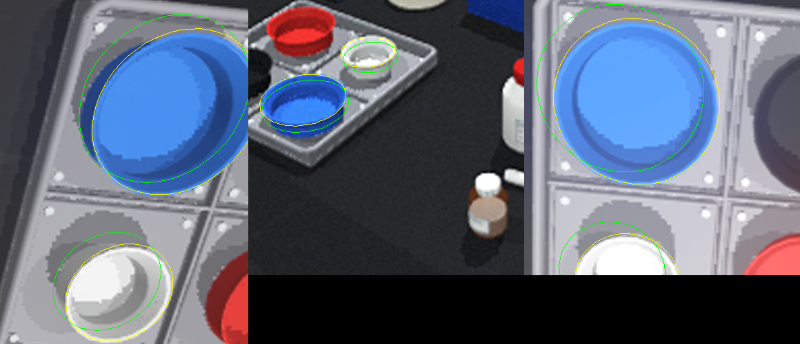

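Yellow, the wrist fit, matches the rims in every view, so I'll use those seat centres. I'll do the small bottle first.

Call:
drive_tool(
  series=[
    {"tx": 0.9,"ty": 0.5,"tz": 0.7,"yaw": 0},
    {"tx": 0.9,"ty": 0.5,"tz": 0.7,"yaw": 0},
    {"tx": 0.87,"ty": 0.5,"tz": 0.6,"yaw": 0},
    {"tx": 0,"ty": 0,"tz": 1,"yaw": 0},
    {"tx": 0,"ty": 0,"tz": 1,"yaw": 0},
    {"tx": 0,"ty": 0,"tz": 1,"yaw": 0},
    {"tx": 0,"ty": 0,"tz": 1,"yaw": 0},
    {"tx": 0,"ty": 0,"tz": 1,"yaw": 0},
    {"tx": 0,"ty": 0,"tz": 1,"yaw": 0},
    {"tx": 0,"ty": 0,"tz": 1,"yaw": 0},
  ],
)

```text
clock: 8.45
position: [436.3, -112.0, 100.6]
tcp_rot: [0.001, 3.141, -0.0]
contact_force: [1.2, 0.0, 0.3]
grip_width: 85.5
finger_force: 0.0
```

Call:
drive_tool(
  series=[
    {"tx": 0,"ty": 0,"tz": 0.8,"yaw": 0},
    {"tx": 0,"ty": 0,"tz": 0.8,"yaw": 0},
    {"tx": 0,"ty": 0,"tz": 0.6,"yaw": 0},
    {"tx": 0,"ty": 0,"tz": 0.5,"yaw": 0},
    {"tx": 0,"ty": 0,"tz": 0.3,"yaw": 0},
    {"tx": 0,"ty": 0,"tz": 0,"yaw": 0},
    {"tx": 0,"ty": 0,"tz": 0,"yaw": 0},
    {"tx": 0,"ty": 0,"tz": 0,"yaw": 0},
    {"tx": 0,"ty": 0,"tz": 0,"yaw": 0},
    {"tx": 0,"ty": 0,"tz": 0,"yaw": 0},
  ],
)

```text
clock: 9.7
position: [436.1, -112.0, 26.5]
tcp_rot: [0.001, 3.141, -0.0]
contact_force: [-0.4, -0.6, -0.6]
grip_width: 85.3
finger_force: 0.0
```

```bash
python3 - <<'E'
from h import *
s=env.snapshot("wrist");cv2.imwrite('pics/w4.png',s["img"][...,::-1])
go(436,-112,26)
E
```

```text
pos [ 436.1 -112.    26.4] tool d/25: [0.01 0.   0.02] yaw/.15: -0.0 z axis [ 0. -0. -1.] q [ 0.09  0.58  0.08  2.24 -0.13  0.33  1.86] t 9.75
```

View pics/w4.png

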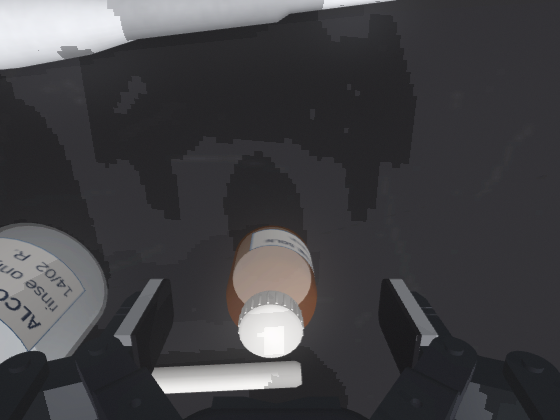

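The small bottle stands between the pads, with its cap at (270,325). Closing.

Call:
drive_tool(
  series=[
    {"tx": 0,"ty": 0,"tz": 0,"yaw": 0},
    {"tx": 0,"ty": 0,"tz": 0,"yaw": 0},
    {"tx": 0,"ty": 0,"tz": 0,"yaw": 0},
    {"tx": 0,"ty": 0,"tz": 0,"yaw": 0},
    {"tx": 0,"ty": 0,"tz": 0,"yaw": 0},
    {"tx": 0,"ty": 0,"tz": 0,"yaw": 0},
    {"tx": 0,"ty": 0,"tz": 0,"yaw": 0},
    {"tx": 0,"ty": 0,"tz": 0,"yaw": 0},
    {"tx": 0,"ty": 0,"tz": 0,"yaw": 0},
    {"tx": 0,"ty": 0,"tz": 0,"yaw": 0},
  ],
  gripper=1,
  squeeze=40,
)

```text
clock: 11.0
position: [436.1, -112.1, 26.6]
tcp_rot: [0.001, 3.141, -0.0]
contact_force: [0.3, -0.5, 6.7]
grip_width: 35.7
finger_force: 39.2
```

```bash
python3 - <<'E'
from h import *
s=env.snapshot("wrist");cv2.imwrite('pics/w5.png',s["img"][...,::-1])
go(602,139,180)
E
```

```text
pos [ 436.1 -112.    26.6] tool d/25: [-6.63 10.05 -6.14] yaw/.15: -0.01 z axis [ 0. -0. -1.] q [ 0.09  0.58  0.08  2.24 -0.13  0.33  1.86] t 11.05
```

View pics/w5.png

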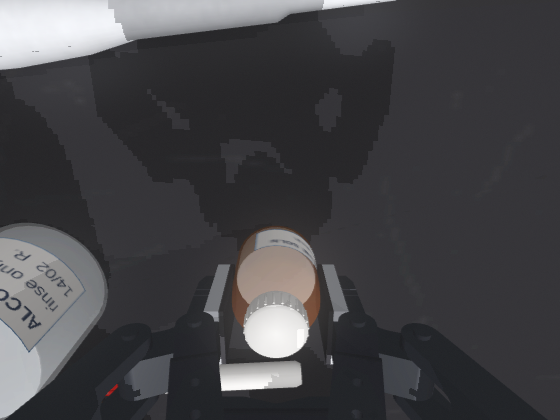

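Call:
drive_tool(
  series=[
    {"tx": 0,"ty": 0,"tz": -0.1,"yaw": 0},
    {"tx": 0,"ty": 0,"tz": -0.1,"yaw": 0},
    {"tx": 0,"ty": 0,"tz": -0.1,"yaw": 0},
    {"tx": 0,"ty": 0,"tz": -0.1,"yaw": 0},
    {"tx": 0,"ty": 0,"tz": -0.1,"yaw": 0},
    {"tx": 0,"ty": 0,"tz": -0.1,"yaw": 0},
    {"tx": 0,"ty": 0,"tz": -0.1,"yaw": 0},
    {"tx": 0,"ty": 0,"tz": -0.1,"yaw": 0},
    {"tx": 0,"ty": 0,"tz": 0,"yaw": 0},
    {"tx": 0,"ty": 0,"tz": 0,"yaw": 0},
  ],
)

```text
clock: 12.3
position: [436.0, -112.0, 46.3]
tcp_rot: [-0.001, -3.142, 0.0]
contact_force: [0.7, 0.0, -1.5]
grip_width: 35.3
finger_force: 40.0
```

```bash
python3 - <<'E'
from h import *
s=env.snapshot("scene");cv2.imwrite('pics/w6.png',cv2.resize(s["img"][180:320,220:400,::-1],(720,560)))
go(602,139,180)
E
```

```text
pos [ 436.  -112.    46.2] tool d/25: [-6.63 10.04 -5.35] yaw/.15: -0.01 z axis [-0.  0. -1.] q [ 0.08  0.54  0.09  2.22 -0.13  0.38  1.85] t 12.35
```

View pics/w6.png

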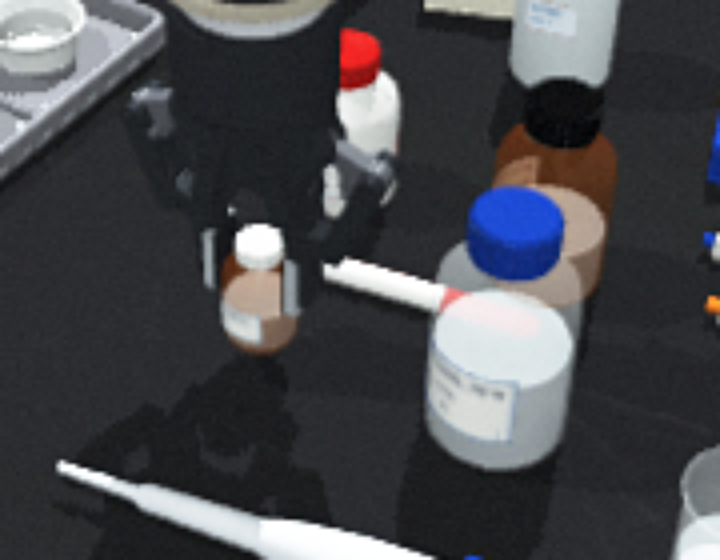

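Lifted about 20 mm and hanging upright, with the bottle at crop (260,290). Carrying it to the white seat.

Call:
drive_tool(
  series=[
    {"tx": 0,"ty": 0.8,"tz": -0.9,"yaw": 0},
    {"tx": -0.2,"ty": 1,"tz": -0.9,"yaw": 0},
    {"tx": -0.8,"ty": 1,"tz": -0.9,"yaw": 0},
    {"tx": -0.8,"ty": 1,"tz": -0.9,"yaw": 0},
    {"tx": -0.8,"ty": 1,"tz": -0.9,"yaw": 0},
    {"tx": -0.8,"ty": 1,"tz": -0.85,"yaw": 0},
    {"tx": -0.8,"ty": 1,"tz": 0,"yaw": 0},
    {"tx": -0.8,"ty": 1,"tz": 0,"yaw": 0},
    {"tx": -0.8,"ty": 1,"tz": 0,"yaw": 0},
    {"tx": -0.8,"ty": 1,"tz": 0,"yaw": 0},
  ],
)

```text
clock: 13.6
position: [601.5, 133.6, 179.7]
tcp_rot: [-0.001, -3.141, 0.0]
contact_force: [1.4, -0.7, -0.3]
grip_width: 35.4
finger_force: 40.3
```

Call:
drive_tool(
  series=[
    {"tx": -0.03,"ty": 0.24,"tz": 0,"yaw": 0},
    {"tx": 0,"ty": 0,"tz": 0.6,"yaw": 0},
    {"tx": 0,"ty": 0,"tz": 0.7,"yaw": 0},
    {"tx": 0,"ty": 0,"tz": 0.7,"yaw": 0},
    {"tx": 0,"ty": 0,"tz": 0.7,"yaw": 0},
    {"tx": 0,"ty": 0,"tz": 0.6,"yaw": 0},
    {"tx": 0,"ty": 0,"tz": 0.4,"yaw": 0},
    {"tx": 0,"ty": 0,"tz": 0,"yaw": 0},
    {"tx": 0,"ty": 0,"tz": 0,"yaw": 0},
    {"tx": 0,"ty": 0,"tz": 0,"yaw": 0},
  ],
)

```text
clock: 14.85
position: [602.4, 139.0, 88.2]
tcp_rot: [0.001, 3.14, 0.0]
contact_force: [-0.2, 0.0, -0.7]
grip_width: 35.4
finger_force: 40.3
```

```bash
python3 - <<'E'
from h import *
s=env.snapshot("wrist");cv2.imwrite('pics/w7.png',s["img"][...,::-1])
go(602,139.1,37)
E
```

```text
pos [602.3 139.   88.1] tool d/25: [0.01 0.   2.04] yaw/.15: -0.0 z axis [ 0.001  0.    -1.   ] q [-0.4   0.65  0.15  1.76 -0.13  0.74  1.39] t 14.9
```

View pics/w7.png

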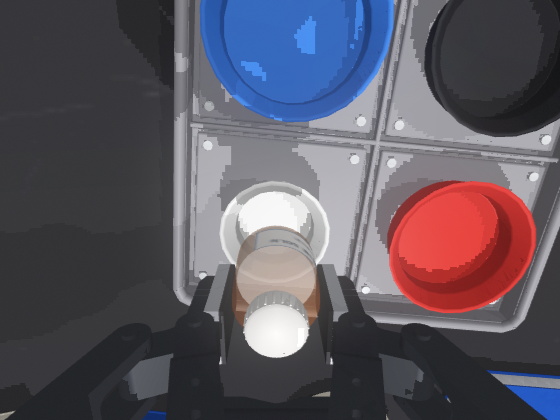

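The bottle is lined up over the white seat, with the rim centre at (275,230) and the bottle's column the same. Lowering.

Call:
drive_tool(
  series=[
    {"tx": 0,"ty": 0,"tz": 0.4,"yaw": 0},
    {"tx": 0,"ty": 0,"tz": 0.4,"yaw": 0},
    {"tx": 0,"ty": 0,"tz": 0.3,"yaw": 0},
    {"tx": 0,"ty": 0,"tz": 0.2,"yaw": 0},
    {"tx": 0,"ty": 0,"tz": 0.2,"yaw": 0},
    {"tx": 0,"ty": 0,"tz": 0.2,"yaw": 0},
    {"tx": 0,"ty": 0,"tz": 0.2,"yaw": 0},
    {"tx": 0,"ty": 0,"tz": 0.1,"yaw": 0},
    {"tx": 0,"ty": 0,"tz": 0,"yaw": 0},
    {"tx": 0,"ty": 0,"tz": 0,"yaw": 0},
  ],
)

```text
clock: 16.15
position: [602.1, 138.9, 37.7]
tcp_rot: [0.001, 3.141, 0.0]
contact_force: [-0.0, -0.1, -1.3]
grip_width: 35.4
finger_force: 40.3
```

Call:
drive_tool(
  series=[
    {"tx": 0,"ty": 0,"tz": 0.02,"yaw": 0},
    {"tx": 0,"ty": 0,"tz": 0.02,"yaw": 0},
    {"tx": 0,"ty": 0,"tz": 0.02,"yaw": 0},
    {"tx": 0,"ty": 0,"tz": 0.02,"yaw": 0},
    {"tx": 0,"ty": 0,"tz": 0,"yaw": 0},
    {"tx": 0,"ty": 0,"tz": 0,"yaw": 0},
    {"tx": 0,"ty": 0,"tz": 0,"yaw": 0},
    {"tx": 0,"ty": 0,"tz": 0,"yaw": 0},
    {"tx": 0,"ty": 0,"tz": 0,"yaw": 0},
    {"tx": 0,"ty": 0,"tz": 0,"yaw": 0},
  ],
)

```text
clock: 17.4
position: [602.2, 138.8, 36.6]
tcp_rot: [0.002, 3.141, 0.001]
contact_force: [-2.1, -0.7, 12.5]
grip_width: 35.7
finger_force: 41.4
```

Call:
drive_tool(
  series=[
    {"tx": 0,"ty": 0,"tz": 0,"yaw": 0},
    {"tx": 0,"ty": 0,"tz": 0,"yaw": 0},
    {"tx": 0,"ty": 0,"tz": 0,"yaw": 0},
    {"tx": 0,"ty": 0,"tz": 0,"yaw": 0},
    {"tx": 0,"ty": 0,"tz": 0,"yaw": 0},
    {"tx": 0,"ty": 0,"tz": 0,"yaw": 0},
    {"tx": 0,"ty": 0,"tz": 0,"yaw": 0},
    {"tx": 0,"ty": 0,"tz": 0,"yaw": 0},
    {"tx": 0,"ty": 0,"tz": -0.3,"yaw": 0},
    {"tx": 0,"ty": 0,"tz": -0.6,"yaw": 0},
  ],
  gripper=0,
)

```text
clock: 18.65
position: [601.7, 138.8, 58.5]
tcp_rot: [-0.001, -3.141, 0.0]
contact_force: [0.1, 0.3, -0.2]
grip_width: 85.4
finger_force: 0.0
```

```bash
python3 - <<'E'
from h import *
s=env.snapshot("scene")
for r in env.find_in("scene","bottle_small")[:2]: print(np.round(r["point"]),round(r["conf"],2),px2w(s,r["point"],40).round(1))
go(574,-91.5,200)
E
```

```text
[224. 179.] 0.53 [611.1 155.3  40. ]
pos [603.3 139.   60.3] tool d/25: [ 1.14 -9.22 -5.6 ] yaw/.15: -0.01 z axis [ 0.003  0.001 -1.   ] q [-0.39  0.68  0.14  1.78 -0.14  0.68  1.4 ] t 18.75
```

Call:
drive_tool(
  series=[
    {"tx": 0,"ty": 0,"tz": -1,"yaw": 0},
    {"tx": 0,"ty": 0,"tz": -1,"yaw": 0},
    {"tx": 0.14,"ty": -1,"tz": -1,"yaw": 0},
    {"tx": 0.2,"ty": -1,"tz": -1,"yaw": 0},
    {"tx": 0.2,"ty": -1,"tz": 0,"yaw": 0},
    {"tx": 0.2,"ty": -1,"tz": 0,"yaw": 0},
    {"tx": 0.2,"ty": -1,"tz": 0,"yaw": 0},
    {"tx": 0.2,"ty": -1,"tz": 0,"yaw": 0},
    {"tx": 0.2,"ty": -1,"tz": 0,"yaw": 0},
    {"tx": 0,"ty": -1,"tz": 0,"yaw": 0},
  ],
)

```text
clock: 20.0
position: [568.0, -61.9, 158.5]
tcp_rot: [0.001, 3.141, 0.0]
contact_force: [0.2, 0.4, 0.6]
grip_width: 85.7
finger_force: 0.0
```

Call:
drive_tool(
  series=[
    {"tx": 0,"ty": -0.9,"tz": 0,"yaw": 0},
    {"tx": 0,"ty": -0.32,"tz": 0.3,"yaw": 0},
    {"tx": 0,"ty": 0,"tz": 0.6,"yaw": 0},
    {"tx": 0,"ty": 0,"tz": 0.7,"yaw": 0},
    {"tx": 0,"ty": 0,"tz": 0.7,"yaw": 0},
    {"tx": 0,"ty": 0,"tz": 0.4,"yaw": 0},
    {"tx": 0,"ty": 0,"tz": 0.2,"yaw": 0},
    {"tx": 0,"ty": 0,"tz": 0,"yaw": 0},
    {"tx": 0,"ty": 0,"tz": 0,"yaw": 0},
    {"tx": 0,"ty": 0,"tz": 0,"yaw": 0},
  ],
)

```text
clock: 21.25
position: [568.6, -91.6, 86.0]
tcp_rot: [0.001, 3.141, -0.0]
contact_force: [-0.1, -0.1, 0.2]
grip_width: 85.2
finger_force: 0.0
```

```bash
python3 - <<'E'
from h import *
s=env.snapshot("wrist");cv2.imwrite('pics/w8.png',s["img"][...,::-1])
print(w2px(s,(574,-91.5,100)))
go(574,-91.5,86)
E
```

```text
[274.59852485 310.25562144]
pos [568.5 -91.6  86. ] tool d/25: [-0.22  0.01 -0.  ] yaw/.15: -0.01 z axis [ 0.001 -0.    -1.   ] q [-0.01  0.6   0.14  1.88 -0.13  0.67  1.78] t 21.3
```

View pics/w8.png

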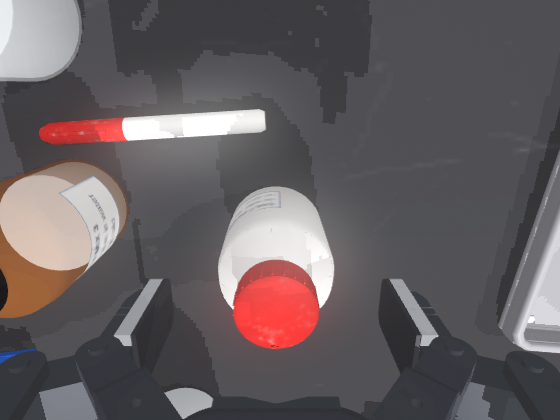

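The red cap is centred at (277,312), within 2 px of the prediction. Correcting x by 5 mm, then closing.

Call:
drive_tool(
  series=[
    {"tx": -0.22,"ty": 0,"tz": 0.04,"yaw": 0},
    {"tx": 0,"ty": 0,"tz": 0,"yaw": 0},
    {"tx": 0,"ty": 0,"tz": 0,"yaw": 0},
    {"tx": 0,"ty": 0,"tz": 0,"yaw": 0},
    {"tx": 0,"ty": 0,"tz": 0,"yaw": 0},
    {"tx": 0,"ty": 0,"tz": 0,"yaw": 0},
    {"tx": 0,"ty": 0,"tz": 0,"yaw": 0},
    {"tx": 0,"ty": 0,"tz": 0,"yaw": 0},
    {"tx": 0,"ty": 0,"tz": 0,"yaw": 0},
    {"tx": 0,"ty": 0,"tz": 0,"yaw": 0},
  ],
  gripper=1,
  squeeze=60,
)

```text
clock: 22.55
position: [573.9, -91.7, 84.9]
tcp_rot: [0.001, 3.141, -0.0]
contact_force: [-0.7, 0.1, 5.2]
grip_width: 33.1
finger_force: 60.0
```

Call:
drive_tool(
  series=[
    {"tx": 0,"ty": 0,"tz": -0.1,"yaw": 0},
    {"tx": 0,"ty": 0,"tz": -0.1,"yaw": 0},
    {"tx": 0,"ty": 0,"tz": -0.1,"yaw": 0},
    {"tx": 0,"ty": 0,"tz": -0.1,"yaw": 0},
    {"tx": 0,"ty": 0,"tz": -0.1,"yaw": 0},
    {"tx": 0,"ty": 0,"tz": -0.1,"yaw": 0},
    {"tx": 0,"ty": 0,"tz": -0.1,"yaw": 0},
    {"tx": 0,"ty": 0,"tz": -0.1,"yaw": 0},
    {"tx": 0,"ty": 0,"tz": 0,"yaw": 0},
    {"tx": 0,"ty": 0,"tz": 0,"yaw": 0},
  ],
)

```text
clock: 23.8
position: [573.8, -91.6, 104.5]
tcp_rot: [-0.001, -3.141, 0.0]
contact_force: [0.7, 0.9, -1.3]
grip_width: 33.3
finger_force: 59.9
```

```bash
python3 - <<'E'
from h import *
go(613,251.6,205)
E
```

```text
pos [573.8 -91.6 104.5] tool d/25: [-1.56 13.73 -4.02] yaw/.15: -0.01 z axis [-0. -0. -1.] q [-0.02  0.58  0.15  1.85 -0.12  0.72  1.77] t 23.8
```

Call:
drive_tool(
  series=[
    {"tx": 0,"ty": 0.5,"tz": -0.8,"yaw": 0},
    {"tx": 0,"ty": 1,"tz": -0.8,"yaw": 0},
    {"tx": -0.2,"ty": 1,"tz": -0.8,"yaw": 0},
    {"tx": -0.2,"ty": 1,"tz": -0.6,"yaw": 0},
    {"tx": -0.2,"ty": 1,"tz": -0.4,"yaw": 0},
    {"tx": -0.2,"ty": 1,"tz": 0,"yaw": 0},
    {"tx": -0.2,"ty": 1,"tz": 0,"yaw": 0},
    {"tx": -0.2,"ty": 1,"tz": 0,"yaw": 0},
    {"tx": -0.2,"ty": 1,"tz": 0,"yaw": 0},
    {"tx": -0.16,"ty": 1,"tz": 0,"yaw": 0},
  ],
)

```text
clock: 25.05
position: [613.1, 146.8, 189.4]
tcp_rot: [-0.002, -3.141, 0.0]
contact_force: [0.2, -0.3, -2.1]
grip_width: 32.8
finger_force: 60.1
```

Call:
drive_tool(
  series=[
    {"tx": 0,"ty": 1,"tz": 0,"yaw": 0},
    {"tx": 0,"ty": 1,"tz": 0,"yaw": 0},
    {"tx": 0,"ty": 1,"tz": 0,"yaw": 0},
    {"tx": 0,"ty": 0.8,"tz": 0,"yaw": 0},
    {"tx": 0,"ty": 0.43,"tz": 0,"yaw": 0},
    {"tx": 0,"ty": 0,"tz": 0.4,"yaw": 0},
    {"tx": 0,"ty": 0,"tz": 0.6,"yaw": 0},
    {"tx": 0,"ty": 0,"tz": 0.4,"yaw": 0},
    {"tx": 0,"ty": 0,"tz": 0,"yaw": 0},
    {"tx": 0,"ty": 0,"tz": 0,"yaw": 0},
  ],
)

```text
clock: 26.3
position: [613.3, 251.3, 154.7]
tcp_rot: [0.002, 3.141, 0.0]
contact_force: [-0.3, 0.9, -1.6]
grip_width: 32.9
finger_force: 60.1
```

```bash
python3 - <<'E'
from h import *
s=env.snapshot("wrist");im=s["img"][...,::-1].copy()
for x,y,r in ((613,251.6,44),(602,139.1,33)):
    pts=np.array([w2px(s,(x+r*np.cos(a),y+r*np.sin(a),33)) for a in np.linspace(0,6.3,60)]).round().astype(np.int32)
    cv2.polylines(im,[pts],True,(0,255,255),1)
cv2.imwrite('pics/w9.png',im)
go(613,251.6,95)
E
```

```text
pos [613.4 251.5 154.9] tool d/25: [0.02 0.   2.4 ] yaw/.15: -0.01 z axis [ 0.001  0.    -1.   ] q [-0.56  0.63  0.17  1.57 -0.12  0.95  1.22] t 26.35
```

View pics/w9.png

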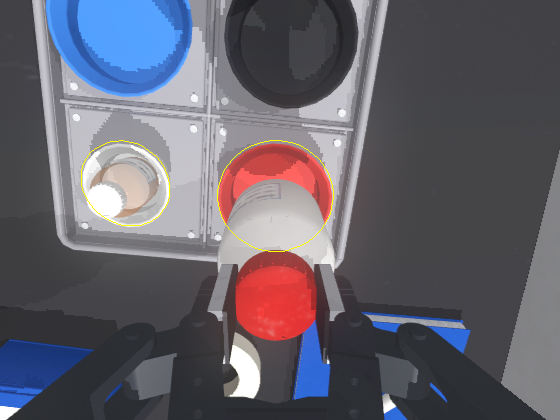

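The small bottle sits in the white seat around (125,185). The white bottle hangs upright over the red rim, which matches the prediction at (275,196). Lowering.

Call:
drive_tool(
  series=[
    {"tx": 0,"ty": 0,"tz": 0.5,"yaw": 0},
    {"tx": 0,"ty": 0,"tz": 0.5,"yaw": 0},
    {"tx": 0,"ty": 0,"tz": 0.4,"yaw": 0},
    {"tx": 0,"ty": 0,"tz": 0.3,"yaw": 0},
    {"tx": 0,"ty": 0,"tz": 0.2,"yaw": 0},
    {"tx": 0,"ty": 0,"tz": 0.2,"yaw": 0},
    {"tx": 0,"ty": 0,"tz": 0.1,"yaw": 0},
    {"tx": 0,"ty": 0,"tz": 0.1,"yaw": 0},
    {"tx": 0,"ty": 0,"tz": 0.05,"yaw": 0},
    {"tx": 0,"ty": 0,"tz": 0,"yaw": 0},
  ],
)

```text
clock: 27.6
position: [613.1, 251.6, 95.8]
tcp_rot: [0.001, 3.142, 0.0]
contact_force: [-0.8, -0.3, -1.2]
grip_width: 33.4
finger_force: 60.1
```

Call:
drive_tool(
  series=[
    {"tx": 0,"ty": 0,"tz": 0.02,"yaw": 0},
    {"tx": 0,"ty": 0,"tz": 0.02,"yaw": 0},
    {"tx": 0,"ty": 0,"tz": 0.02,"yaw": 0},
    {"tx": 0,"ty": 0,"tz": 0.02,"yaw": 0},
    {"tx": 0,"ty": 0,"tz": 0,"yaw": 0},
    {"tx": 0,"ty": 0,"tz": 0,"yaw": 0},
    {"tx": 0,"ty": 0,"tz": 0,"yaw": 0},
    {"tx": 0,"ty": 0,"tz": 0,"yaw": 0},
    {"tx": 0,"ty": 0,"tz": 0,"yaw": 0},
    {"tx": 0,"ty": 0,"tz": 0,"yaw": 0},
  ],
)

```text
clock: 28.85
position: [613.5, 251.7, 95.0]
tcp_rot: [0.001, 3.14, 0.001]
contact_force: [-1.5, -1.9, 8.2]
grip_width: 33.3
finger_force: 61.1
```

Call:
drive_tool(
  series=[
    {"tx": 0,"ty": 0,"tz": 0,"yaw": 0},
    {"tx": 0,"ty": 0,"tz": 0,"yaw": 0},
    {"tx": 0,"ty": 0,"tz": 0,"yaw": 0},
    {"tx": 0,"ty": 0,"tz": 0,"yaw": 0},
    {"tx": 0,"ty": 0,"tz": 0,"yaw": 0},
    {"tx": 0,"ty": 0,"tz": 0,"yaw": 0},
    {"tx": 0,"ty": 0,"tz": -0.3,"yaw": 0},
    {"tx": 0,"ty": 0,"tz": -0.8,"yaw": 0},
    {"tx": 0,"ty": 0,"tz": -1,"yaw": 0},
    {"tx": 0,"ty": 0,"tz": -1,"yaw": 0},
  ],
  gripper=0,
)

```text
clock: 30.1
position: [613.1, 251.6, 172.6]
tcp_rot: [0.001, 3.141, 0.0]
contact_force: [-0.2, 0.3, 0.2]
grip_width: 85.4
finger_force: 0.0
```

Call:
drive_tool(
  series=[
    {"tx": 0,"ty": -1,"tz": -0.5,"yaw": 0},
    {"tx": 0,"ty": -1,"tz": 0,"yaw": 0},
    {"tx": 0.2,"ty": -1,"tz": 0,"yaw": 0},
    {"tx": 0.2,"ty": -1,"tz": 0,"yaw": 0},
    {"tx": 0.2,"ty": -1,"tz": 0,"yaw": 0},
    {"tx": 0.2,"ty": -1,"tz": 0,"yaw": 0},
    {"tx": 0.2,"ty": -1,"tz": 0,"yaw": 0},
    {"tx": 0.2,"ty": -1,"tz": 0,"yaw": 0},
    {"tx": 0.2,"ty": -1,"tz": 0,"yaw": 0},
    {"tx": 0.2,"ty": -1,"tz": 0,"yaw": 0},
  ],
)

```text
clock: 31.35
position: [572.1, -0.0, 183.6]
tcp_rot: [-0.002, -3.141, 0.0]
contact_force: [0.8, -0.8, 1.0]
grip_width: 85.2
finger_force: 0.0
```

```bash
python3 - <<'E'
from h import *
go(556.5,-216.5,103)
E
```

```text
pos [572.1  -0.  183.6] tool d/25: [ 0.61 -8.66  3.23] yaw/.15: -0.01 z axis [-0. -0. -1.] q [-0.2   0.48  0.18  1.78 -0.1   0.89  1.59] t 31.35
```

Call:
drive_tool(
  series=[
    {"tx": 0.1,"ty": -1,"tz": 0,"yaw": 0},
    {"tx": 0.1,"ty": -1,"tz": 0,"yaw": 0},
    {"tx": 0.1,"ty": -1,"tz": 0,"yaw": 0},
    {"tx": 0.1,"ty": -1,"tz": 0,"yaw": 0},
    {"tx": 0.1,"ty": -1,"tz": 0,"yaw": 0},
    {"tx": 0.11,"ty": -1,"tz": 0,"yaw": 0},
    {"tx": 0,"ty": -1,"tz": 0,"yaw": 0},
    {"tx": 0,"ty": -1,"tz": 0,"yaw": 0},
    {"tx": 0,"ty": -0.66,"tz": 0,"yaw": 0},
    {"tx": 0,"ty": 0,"tz": 0.5,"yaw": 0},
  ],
)

```text
clock: 32.6
position: [557.4, -216.6, 171.4]
tcp_rot: [0.005, 3.14, -0.001]
contact_force: [-0.5, -0.2, -0.5]
grip_width: 85.3
finger_force: 0.0
```

Call:
drive_tool(
  series=[
    {"tx": 0,"ty": 0,"tz": 0.6,"yaw": 0},
    {"tx": 0,"ty": 0,"tz": 0.6,"yaw": 0},
    {"tx": 0,"ty": 0,"tz": 0.6,"yaw": 0},
    {"tx": 0,"ty": 0,"tz": 0.5,"yaw": 0},
    {"tx": 0,"ty": 0,"tz": 0.3,"yaw": 0},
    {"tx": 0,"ty": 0,"tz": 0.15,"yaw": 0},
    {"tx": 0,"ty": 0,"tz": 0,"yaw": 0},
    {"tx": 0,"ty": 0,"tz": 0,"yaw": 0},
    {"tx": 0,"ty": 0,"tz": 0,"yaw": 0},
    {"tx": 0,"ty": 0,"tz": 0,"yaw": 0},
  ],
)

```text
clock: 33.85
position: [557.6, -214.9, 102.8]
tcp_rot: [0.001, 3.141, -0.0]
contact_force: [-0.8, -0.9, -0.8]
grip_width: 85.0
finger_force: 0.0
```

```bash
python3 - <<'E'
from h import *
s=env.snapshot("wrist");cv2.imwrite('pics/w10.png',s["img"][...,::-1])
print(w2px(s,(556.5,-216.5,120)))
go(556.5,-216.5,102)
E
```

```text
[270.11331857 301.19949709]
pos [ 557.5 -214.8  102.7] tool d/25: [ 0.04 -0.07  0.03] yaw/.15: -0.01 z axis [ 0. -0. -1.] q [ 0.19  0.61  0.16  1.8  -0.14  0.74  1.99] t 33.9
```

View pics/w10.png

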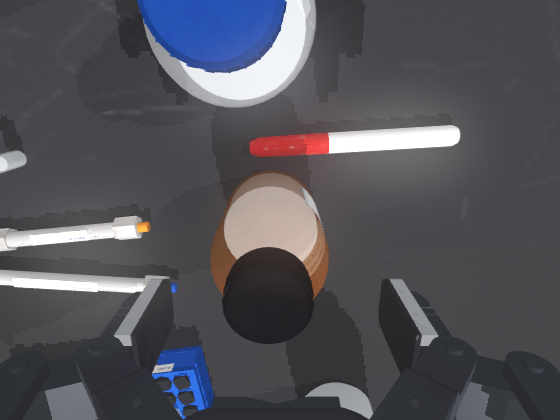

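The black cap top is centred at (268,300), as predicted, so I'll grip it.

Call:
drive_tool(
  series=[
    {"tx": 0.04,"ty": -0.1,"tz": 0.03,"yaw": 0},
    {"tx": 0,"ty": 0,"tz": 0,"yaw": 0},
    {"tx": 0,"ty": 0,"tz": 0,"yaw": 0},
    {"tx": 0,"ty": 0,"tz": 0,"yaw": 0},
    {"tx": 0,"ty": 0,"tz": 0,"yaw": 0},
    {"tx": 0,"ty": 0,"tz": 0,"yaw": 0},
    {"tx": 0,"ty": 0,"tz": 0,"yaw": 0},
    {"tx": 0,"ty": 0,"tz": 0,"yaw": 0},
    {"tx": 0,"ty": 0,"tz": 0,"yaw": 0},
    {"tx": 0,"ty": 0,"tz": 0,"yaw": 0},
  ],
  gripper=1,
  squeeze=60,
)

```text
clock: 35.15
position: [556.7, -217.5, 102.1]
tcp_rot: [0.001, 3.141, -0.0]
contact_force: [-1.7, -0.5, 5.2]
grip_width: 34.6
finger_force: 60.0
```

Call:
drive_tool(
  series=[
    {"tx": 0,"ty": 0,"tz": -0.1,"yaw": 0},
    {"tx": 0,"ty": 0,"tz": -0.1,"yaw": 0},
    {"tx": 0,"ty": 0,"tz": -0.1,"yaw": 0},
    {"tx": 0,"ty": 0,"tz": -0.2,"yaw": 0},
    {"tx": 0,"ty": 0,"tz": -0.4,"yaw": 0},
    {"tx": 0,"ty": 0,"tz": -0.8,"yaw": 0},
    {"tx": 0,"ty": 0,"tz": -0.9,"yaw": 0},
    {"tx": 0,"ty": 0,"tz": -0.9,"yaw": 0},
    {"tx": 0,"ty": 0,"tz": -0.9,"yaw": 0},
    {"tx": 0,"ty": 0,"tz": -0.4,"yaw": 0},
  ],
)

```text
clock: 36.4
position: [556.9, -217.6, 223.6]
tcp_rot: [0.001, 3.139, -0.001]
contact_force: [0.5, -0.1, -1.4]
grip_width: 34.9
finger_force: 60.1
```

```bash
python3 - <<'E'
from h import *
go(500.5,262.5,225)
E
```

```text
pos [ 556.9 -217.6  223.6] tool d/25: [ 2.27 19.2  -0.07] yaw/.15: -0.01 z axis [ 0.002 -0.001 -1.   ] q [ 0.17  0.47  0.19  1.67 -0.1   1.01  1.97] t 36.4
```

Call:
drive_tool(
  series=[
    {"tx": 0.2,"ty": 0.5,"tz": 0,"yaw": 0},
    {"tx": 0.23,"ty": 1,"tz": 0,"yaw": 0},
    {"tx": 0.23,"ty": 1,"tz": 0,"yaw": 0},
    {"tx": 0.23,"ty": 1,"tz": 0,"yaw": 0},
    {"tx": 0.23,"ty": 1,"tz": 0,"yaw": 0},
    {"tx": 0.23,"ty": 1,"tz": 0,"yaw": 0},
    {"tx": 0.23,"ty": 1,"tz": 0,"yaw": 0},
    {"tx": 0.23,"ty": 1,"tz": 0,"yaw": 0},
    {"tx": 0.23,"ty": 1,"tz": 0,"yaw": 0},
    {"tx": 0.23,"ty": 1,"tz": 0,"yaw": 0},
  ],
)

```text
clock: 37.65
position: [498.4, 21.7, 220.9]
tcp_rot: [-0.0, -3.14, -0.0]
contact_force: [0.0, -0.6, -2.4]
grip_width: 34.8
finger_force: 60.1
```

Call:
drive_tool(
  series=[
    {"tx": 0,"ty": 1,"tz": 0,"yaw": 0},
    {"tx": 0,"ty": 1,"tz": 0,"yaw": 0},
    {"tx": 0,"ty": 1,"tz": 0,"yaw": 0},
    {"tx": 0,"ty": 1,"tz": 0,"yaw": 0},
    {"tx": 0,"ty": 1,"tz": 0,"yaw": 0},
    {"tx": 0,"ty": 1,"tz": 0,"yaw": 0},
    {"tx": 0,"ty": 1,"tz": 0,"yaw": 0},
    {"tx": 0,"ty": 1,"tz": 0,"yaw": 0},
    {"tx": 0,"ty": 1,"tz": 0,"yaw": 0},
    {"tx": 0,"ty": 0.7,"tz": 0,"yaw": 0},
  ],
)

```text
clock: 38.9
position: [498.7, 264.2, 220.9]
tcp_rot: [0.001, -3.14, 0.001]
contact_force: [0.7, 0.6, -1.3]
grip_width: 34.9
finger_force: 60.1
```

Call:
drive_tool(
  series=[
    {"tx": 0,"ty": 0,"tz": 0.4,"yaw": 0},
    {"tx": 0,"ty": 0,"tz": 0.5,"yaw": 0},
    {"tx": 0,"ty": 0,"tz": 0.6,"yaw": 0},
    {"tx": 0,"ty": 0,"tz": 0.6,"yaw": 0},
    {"tx": 0,"ty": 0,"tz": 0.4,"yaw": 0},
    {"tx": 0,"ty": 0,"tz": 0,"yaw": 0},
    {"tx": 0,"ty": 0,"tz": 0,"yaw": 0},
    {"tx": 0,"ty": 0,"tz": 0,"yaw": 0},
    {"tx": 0,"ty": 0,"tz": 0,"yaw": 0},
    {"tx": 0,"ty": 0,"tz": 0,"yaw": 0},
  ],
)

```text
clock: 40.15
position: [500.1, 262.8, 159.5]
tcp_rot: [0.001, 3.141, 0.0]
contact_force: [0.1, -0.1, -2.3]
grip_width: 34.7
finger_force: 60.1
```

```bash
python3 - <<'E'
from h import *
go(500.5,262.5,112)
E
```

```text
pos [500.1 262.8 159.5] tool d/25: [-0.01 -0.01  1.9 ] yaw/.15: -0.0 z axis [ 0.  0. -1.] q [-0.63  0.49  0.09  1.83 -0.06  0.82  1.06] t 40.15
```

Call:
drive_tool(
  series=[
    {"tx": 0,"ty": 0,"tz": 0.4,"yaw": 0},
    {"tx": 0,"ty": 0,"tz": 0.4,"yaw": 0},
    {"tx": 0,"ty": 0,"tz": 0.3,"yaw": 0},
    {"tx": 0,"ty": 0,"tz": 0.2,"yaw": 0},
    {"tx": 0,"ty": 0,"tz": 0.2,"yaw": 0},
    {"tx": 0,"ty": 0,"tz": 0.15,"yaw": 0},
    {"tx": 0,"ty": 0,"tz": 0.1,"yaw": 0},
    {"tx": 0,"ty": 0,"tz": 0.1,"yaw": 0},
    {"tx": 0,"ty": 0,"tz": 0,"yaw": 0},
    {"tx": 0,"ty": 0,"tz": 0,"yaw": 0},
  ],
)

```text
clock: 41.4
position: [500.2, 262.7, 113.2]
tcp_rot: [0.001, 3.141, 0.0]
contact_force: [0.5, -0.1, -2.3]
grip_width: 34.3
finger_force: 60.1
```

Call:
drive_tool(
  series=[
    {"tx": 0,"ty": 0,"tz": 0.02,"yaw": 0},
    {"tx": 0,"ty": 0,"tz": 0.02,"yaw": 0},
    {"tx": 0,"ty": 0,"tz": 0.02,"yaw": 0},
    {"tx": 0,"ty": 0,"tz": 0.02,"yaw": 0},
    {"tx": 0,"ty": 0,"tz": 0.02,"yaw": 0},
    {"tx": 0,"ty": 0,"tz": 0,"yaw": 0},
    {"tx": 0,"ty": 0,"tz": 0,"yaw": 0},
    {"tx": 0,"ty": 0,"tz": 0,"yaw": 0},
    {"tx": 0,"ty": 0,"tz": 0,"yaw": 0},
    {"tx": 0,"ty": 0,"tz": 0,"yaw": 0},
  ],
)

```text
clock: 42.65
position: [500.8, 262.7, 112.1]
tcp_rot: [0.002, 3.14, 0.001]
contact_force: [-2.6, -1.9, 14.7]
grip_width: 34.5
finger_force: 62.0
```

Call:
drive_tool(
  series=[
    {"tx": 0,"ty": 0,"tz": 0,"yaw": 0},
    {"tx": 0,"ty": 0,"tz": 0,"yaw": 0},
    {"tx": 0,"ty": 0,"tz": 0,"yaw": 0},
    {"tx": 0,"ty": 0,"tz": 0,"yaw": 0},
    {"tx": 0,"ty": 0,"tz": 0,"yaw": 0},
    {"tx": 0,"ty": 0,"tz": 0,"yaw": 0},
    {"tx": 0,"ty": 0,"tz": -0.4,"yaw": 0},
    {"tx": 0,"ty": 0,"tz": -0.9,"yaw": 0},
    {"tx": 0,"ty": 0,"tz": -1,"yaw": 0},
    {"tx": 0,"ty": 0,"tz": -1,"yaw": 0},
  ],
  gripper=0,
)

```text
clock: 43.9
position: [500.1, 262.7, 194.6]
tcp_rot: [0.001, 3.141, 0.0]
contact_force: [0.4, 0.6, -0.3]
grip_width: 85.2
finger_force: 0.0
```

Call:
drive_tool(
  series=[
    {"tx": 0.1,"ty": -1,"tz": -0.2,"yaw": 0},
    {"tx": 0.1,"ty": -1,"tz": 0,"yaw": 0},
    {"tx": 0.1,"ty": -1,"tz": 0,"yaw": 0},
    {"tx": 0.1,"ty": -1,"tz": 0,"yaw": 0},
    {"tx": 0.1,"ty": -1,"tz": 0,"yaw": 0},
    {"tx": 0.1,"ty": -1,"tz": 0,"yaw": 0},
    {"tx": 0.1,"ty": -1,"tz": 0,"yaw": 0},
    {"tx": 0.1,"ty": -1,"tz": 0,"yaw": 0},
    {"tx": 0.1,"ty": -1,"tz": 0,"yaw": 0},
    {"tx": 0.1,"ty": -1,"tz": 0,"yaw": 0},
  ],
)

```text
clock: 45.15
position: [473.9, 10.8, 198.0]
tcp_rot: [-0.003, -3.141, 0.001]
contact_force: [0.4, -1.4, 0.1]
grip_width: 85.1
finger_force: 0.0
```

```bash
python3 - <<'E'
from h import *
go(449,-230.5,115.5)
E
```

```text
pos [473.9  10.8 198. ] tool d/25: [ 0.98 -9.65  3.31] yaw/.15: -0.01 z axis [-0.001 -0.    -1.   ] q [-0.23  0.32  0.15  2.   -0.06  0.82  1.52] t 45.15
```

Call:
drive_tool(
  series=[
    {"tx": 0.1,"ty": -1,"tz": 0,"yaw": 0},
    {"tx": 0.1,"ty": -1,"tz": 0,"yaw": 0},
    {"tx": 0.1,"ty": -1,"tz": 0,"yaw": 0},
    {"tx": 0.1,"ty": -1,"tz": 0,"yaw": 0},
    {"tx": 0.1,"ty": -1,"tz": 0,"yaw": 0},
    {"tx": 0.1,"ty": -1,"tz": 0,"yaw": 0},
    {"tx": 0.1,"ty": -1,"tz": 0,"yaw": 0},
    {"tx": 0.1,"ty": -1,"tz": 0,"yaw": 0},
    {"tx": 0.1,"ty": -1,"tz": 0,"yaw": 0},
    {"tx": 0.08,"ty": -0.65,"tz": 0.1,"yaw": 0},
  ],
)

```text
clock: 46.4
position: [449.0, -230.2, 195.6]
tcp_rot: [-0.004, -3.141, 0.001]
contact_force: [-0.5, -1.4, -1.1]
grip_width: 85.8
finger_force: 0.0
```

Call:
drive_tool(
  series=[
    {"tx": 0,"ty": 0,"tz": 0.4,"yaw": 0},
    {"tx": 0,"ty": 0,"tz": 0.6,"yaw": 0},
    {"tx": 0,"ty": 0,"tz": 0.6,"yaw": 0},
    {"tx": 0,"ty": 0,"tz": 0.6,"yaw": 0},
    {"tx": 0,"ty": 0,"tz": 0.5,"yaw": 0},
    {"tx": 0,"ty": 0,"tz": 0.4,"yaw": 0},
    {"tx": 0,"ty": 0,"tz": 0.1,"yaw": 0},
    {"tx": 0,"ty": 0,"tz": 0,"yaw": 0},
    {"tx": 0,"ty": 0,"tz": 0,"yaw": 0},
    {"tx": 0,"ty": 0,"tz": 0,"yaw": 0},
  ],
)

```text
clock: 47.65
position: [450.4, -228.6, 115.9]
tcp_rot: [0.001, 3.141, -0.0]
contact_force: [0.8, 0.3, -0.1]
grip_width: 85.5
finger_force: 0.0
```

```bash
python3 - <<'E'
from h import *
s=env.snapshot("wrist");cv2.imwrite('pics/w11.png',s["img"][...,::-1])
print(w2px(s,(449,-230.5,135)))
m=cv2.cvtColor(s["img"],cv2.COLOR_RGB2HSV);m=((m[...,0]>100)&(m[...,0]<130)&(m[...,1]>140)).astype(np.uint8)
c=max(cv2.findContours(m,0,1)[0],key=cv2.contourArea);print(cv2.boundingRect(c),cv2.minEnclosingCircle(c))
go(449,-230.5,115.5)
E
```

```text
[269.35753596 303.23062803]
(214, 248, 104, 96) ((265.54681396484375, 292.32110595703125), 52.78529357910156)
pos [ 450.4 -228.6  115.9] tool d/25: [ 0.05 -0.08  0.02] yaw/.15: -0.01 z axis [ 0.001 -0.    -1.   ] q [ 0.26  0.48  0.17  2.03 -0.13  0.64  2.08] t 47.7
```

Call:
drive_tool(
  series=[
    {"tx": 0.04,"ty": -0.12,"tz": 0.02,"yaw": 0},
    {"tx": 0,"ty": 0,"tz": 0,"yaw": 0},
    {"tx": 0,"ty": 0,"tz": 0,"yaw": 0},
    {"tx": 0,"ty": 0,"tz": 0,"yaw": 0},
    {"tx": 0,"ty": 0,"tz": 0,"yaw": 0},
    {"tx": 0,"ty": 0,"tz": 0,"yaw": 0},
    {"tx": 0,"ty": 0,"tz": 0,"yaw": 0},
    {"tx": 0,"ty": 0,"tz": 0,"yaw": 0},
    {"tx": 0,"ty": 0,"tz": 0,"yaw": 0},
    {"tx": 0,"ty": 0,"tz": 0,"yaw": 0},
  ],
  gripper=1,
  squeeze=60,
)

```text
clock: 48.95
position: [449.5, -231.8, 115.5]
tcp_rot: [0.002, 3.141, -0.001]
contact_force: [-0.1, -0.1, 6.1]
grip_width: 38.1
finger_force: 60.1
```

Call:
drive_tool(
  series=[
    {"tx": 0,"ty": 0,"tz": -0.1,"yaw": 0},
    {"tx": 0,"ty": 0,"tz": -0.1,"yaw": 0},
    {"tx": 0,"ty": 0,"tz": -0.1,"yaw": 0},
    {"tx": 0,"ty": 0,"tz": -0.2,"yaw": 0},
    {"tx": 0,"ty": 0,"tz": -0.4,"yaw": 0},
    {"tx": 0,"ty": 0,"tz": -0.8,"yaw": 0},
    {"tx": 0,"ty": 0,"tz": -0.9,"yaw": 0},
    {"tx": 0,"ty": 0,"tz": -0.9,"yaw": 0},
    {"tx": 0,"ty": 0,"tz": -0.5,"yaw": 0},
    {"tx": 0,"ty": 0,"tz": 0,"yaw": 0},
  ],
)

```text
clock: 50.2
position: [449.6, -231.7, 215.8]
tcp_rot: [0.001, 3.14, -0.001]
contact_force: [-0.1, -0.0, -2.4]
grip_width: 38.2
finger_force: 60.4
```

```bash
python3 - <<'E'
from h import *
go(489.6,150.1,215)
E
```

```text
pos [ 449.6 -231.7  215.8] tool d/25: [-1.59 15.27  0.03] yaw/.15: -0.01 z axis [ 0.002 -0.001 -1.   ] q [ 0.23  0.35  0.21  1.91 -0.09  0.9   2.05] t 50.2
```

Call:
drive_tool(
  series=[
    {"tx": -0.16,"ty": 0.5,"tz": 0,"yaw": 0},
    {"tx": -0.16,"ty": 1,"tz": 0,"yaw": 0},
    {"tx": -0.16,"ty": 1,"tz": 0,"yaw": 0},
    {"tx": -0.16,"ty": 1,"tz": 0,"yaw": 0},
    {"tx": -0.16,"ty": 1,"tz": 0,"yaw": 0},
    {"tx": -0.16,"ty": 1,"tz": 0,"yaw": 0},
    {"tx": -0.16,"ty": 1,"tz": 0,"yaw": 0},
    {"tx": -0.16,"ty": 1,"tz": 0,"yaw": 0},
    {"tx": -0.16,"ty": 1,"tz": 0,"yaw": 0},
    {"tx": -0.16,"ty": 1,"tz": 0,"yaw": 0},
  ],
)

```text
clock: 51.45
position: [488.8, 7.8, 214.1]
tcp_rot: [-0.0, -3.14, -0.0]
contact_force: [0.5, -0.1, -2.1]
grip_width: 38.1
finger_force: 60.4
```

Call:
drive_tool(
  series=[
    {"tx": 0,"ty": 1,"tz": 0,"yaw": 0},
    {"tx": 0,"ty": 1,"tz": 0,"yaw": 0},
    {"tx": 0,"ty": 1,"tz": 0,"yaw": 0},
    {"tx": 0,"ty": 1,"tz": 0,"yaw": 0},
    {"tx": 0,"ty": 1,"tz": 0,"yaw": 0},
    {"tx": 0,"ty": 0.6,"tz": 0,"yaw": 0},
    {"tx": 0,"ty": 0.18,"tz": 0,"yaw": 0},
    {"tx": 0,"ty": 0,"tz": 0.3,"yaw": 0},
    {"tx": 0,"ty": 0,"tz": 0.3,"yaw": 0},
    {"tx": 0,"ty": 0,"tz": 0,"yaw": 0},
  ],
)

```text
clock: 52.7
position: [489.1, 149.5, 199.2]
tcp_rot: [-0.003, -3.14, 0.001]
contact_force: [-0.2, 0.2, -1.2]
grip_width: 37.8
finger_force: 60.5
```

```bash
python3 - <<'E'
from h import *
go(489.6,150.1,126)
E
```

```text
pos [489.1 149.5 199.2] tool d/25: [-0.03  0.03  2.93] yaw/.15: -0.01 z axis [-0.001 -0.001 -1.   ] q [-0.46  0.37  0.1   1.91 -0.05  0.86  1.23] t 52.7
```

Call:
drive_tool(
  series=[
    {"tx": 0,"ty": 0,"tz": 0.5,"yaw": 0},
    {"tx": 0,"ty": 0,"tz": 0.5,"yaw": 0},
    {"tx": 0,"ty": 0,"tz": 0.5,"yaw": 0},
    {"tx": 0,"ty": 0,"tz": 0.4,"yaw": 0},
    {"tx": 0,"ty": 0,"tz": 0.3,"yaw": 0},
    {"tx": 0,"ty": 0,"tz": 0.2,"yaw": 0},
    {"tx": 0,"ty": 0,"tz": 0.2,"yaw": 0},
    {"tx": 0,"ty": 0,"tz": 0.15,"yaw": 0},
    {"tx": 0,"ty": 0,"tz": 0.1,"yaw": 0},
    {"tx": 0,"ty": 0,"tz": 0,"yaw": 0},
  ],
)

```text
clock: 53.95
position: [489.4, 150.4, 128.7]
tcp_rot: [-0.001, -3.141, 0.0]
contact_force: [0.1, 0.3, -1.7]
grip_width: 38.3
finger_force: 60.5
```

Call:
drive_tool(
  series=[
    {"tx": 0,"ty": 0,"tz": 0.02,"yaw": 0},
    {"tx": 0,"ty": 0,"tz": 0.02,"yaw": 0},
    {"tx": 0,"ty": 0,"tz": 0.02,"yaw": 0},
    {"tx": 0,"ty": 0,"tz": 0.02,"yaw": 0},
    {"tx": 0,"ty": 0,"tz": 0.02,"yaw": 0},
    {"tx": 0,"ty": 0,"tz": 0,"yaw": 0},
    {"tx": 0,"ty": 0,"tz": 0,"yaw": 0},
    {"tx": 0,"ty": 0,"tz": 0,"yaw": 0},
    {"tx": 0,"ty": 0,"tz": 0,"yaw": 0},
    {"tx": 0,"ty": 0,"tz": 0,"yaw": 0},
  ],
)

```text
clock: 55.2
position: [489.5, 150.5, 126.3]
tcp_rot: [0.001, 3.142, 0.0]
contact_force: [0.6, 0.3, -2.6]
grip_width: 38.1
finger_force: 60.5
```

Call:
drive_tool(
  series=[
    {"tx": 0,"ty": 0,"tz": 0.02,"yaw": 0},
    {"tx": 0,"ty": 0,"tz": 0.02,"yaw": 0},
    {"tx": 0,"ty": 0,"tz": 0.02,"yaw": 0},
    {"tx": 0,"ty": 0,"tz": 0,"yaw": 0},
    {"tx": 0,"ty": 0,"tz": 0,"yaw": 0},
    {"tx": 0,"ty": 0,"tz": 0,"yaw": 0},
    {"tx": 0,"ty": 0,"tz": 0,"yaw": 0},
    {"tx": 0,"ty": 0,"tz": 0,"yaw": 0},
    {"tx": 0,"ty": 0,"tz": 0,"yaw": 0},
    {"tx": 0,"ty": 0,"tz": 0,"yaw": 0},
  ],
)

```text
clock: 56.45
position: [490.1, 150.4, 125.5]
tcp_rot: [0.002, 3.14, 0.0]
contact_force: [-0.7, -1.9, 6.6]
grip_width: 38.1
finger_force: 61.6
```

Landed. Releasing, backing off upwards and moving clear for a final look.

Call:
drive_tool(
  series=[
    {"tx": 0,"ty": 0,"tz": 0,"yaw": 0},
    {"tx": 0,"ty": 0,"tz": 0,"yaw": 0},
    {"tx": 0,"ty": 0,"tz": 0,"yaw": 0},
    {"tx": 0,"ty": 0,"tz": 0,"yaw": 0},
    {"tx": 0,"ty": 0,"tz": 0,"yaw": 0},
    {"tx": 0,"ty": 0,"tz": 0,"yaw": 0},
    {"tx": 0,"ty": 0,"tz": -0.4,"yaw": 0},
    {"tx": 0,"ty": 0,"tz": -0.9,"yaw": 0},
    {"tx": 0,"ty": 0,"tz": -1,"yaw": 0},
    {"tx": 0,"ty": 0,"tz": -1,"yaw": 0},
  ],
  gripper=0,
)

```text
clock: 57.7
position: [489.5, 150.4, 208.8]
tcp_rot: [0.001, 3.141, 0.0]
contact_force: [0.2, 0.4, -0.8]
grip_width: 85.4
finger_force: 0.0
```

Call:
drive_tool(
  series=[
    {"tx": 0,"ty": 0,"tz": -1,"yaw": 0},
    {"tx": 0,"ty": 0,"tz": -1,"yaw": 0},
    {"tx": 0,"ty": 0,"tz": -1,"yaw": 0},
    {"tx": 0,"ty": 0,"tz": -1,"yaw": 0},
    {"tx": 0,"ty": 0,"tz": -1,"yaw": 0},
    {"tx": 0,"ty": 0.6,"tz": -0.5,"yaw": 0},
    {"tx": 0,"ty": 0.8,"tz": 0,"yaw": 0},
    {"tx": 0,"ty": 0.6,"tz": 0,"yaw": 0},
    {"tx": 0,"ty": 0,"tz": 0,"yaw": 0},
    {"tx": 0,"ty": 0,"tz": 0,"yaw": 0},
  ],
)

```text
clock: 58.95
position: [489.4, 200.0, 344.1]
tcp_rot: [-0.001, -3.141, 0.002]
contact_force: [0.5, -0.2, -0.6]
grip_width: 85.5
finger_force: 0.0
```

```bash
python3 - <<'E'
from h import *
s=env.snapshot("wrist");q=env.snapshot("scene")
im=s["img"][...,::-1].copy();im2=q["img"][...,::-1].copy()
for (x,y,r,h) in ((489.6,150.1,20,145),(500.5,262.5,19,130),(613,251.6,18,110),(602,139.1,12,72)):
  for S,I in ((s,im),(q,im2)):
    pts=np.array([w2px(S,(x+r*np.cos(a),y+r*np.sin(a),h)) for a in np.linspace(0,6.3,60)]).round().astype(np.int32)
    cv2.polylines(I,[pts],True,(0,255,255),1)
a=im[:, 80:440];b=cv2.resize(im2[110:300,110:300],(420,420),interpolation=cv2.INTER_CUBIC)
cv2.imwrite('pics/f.png',np.hstack([a,b]))
go(489.6,150,126)
E
```

```text
pos [489.6 199.7 344.5] tool d/25: [-0.01 -1.98  8.74] yaw/.15: -0.01 z axis [-0.    -0.001 -1.   ] q [-0.55  0.27  0.1   1.63 -0.03  1.24  1.12] t 59.05
```

View pics/f.png

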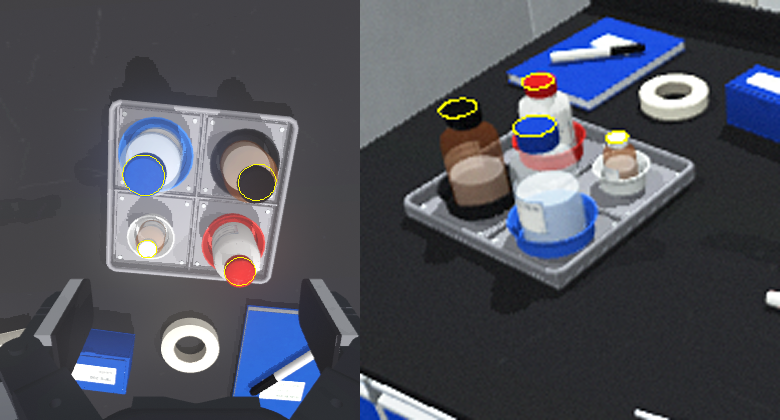

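All four caps fall on the predicted circles for seated, upright bottles in both views, so I'm handing in.

```bash
python3 -c "
from station import env
print(env.finish_job())"
```

```text
the job is handed in; nothing more can be done
None
```

I set all four bottles down in the seats of their cap colours, and the last pictures showed them upright and fully home; the job is handed in at about 59 s of the 128 s, but no verdict came back.

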